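Shut, pin and hold a tacking jig

TASK

Two tube ends lie in the hinged tacking jig on the welding bench: swing its open leaf down over them, take the flanged lock pin from the wooden stand and push it from above through the leaf's hole into the hole of the jig below, all the way until its flange presses the springy leaf fully shut. Finish while still holding: keep pushing down on the pin so that the leaf stays fully shut, and do not let go. Leave the taper drift, the can, the brush and the hammer alone.

Things in the scene. Friction and masses are not known exactly. Their poses are not given: they have to be found in the camera images.
- jig: Tacking jig bolted to the bench, grey base 215 x 130 mm. Origin: centre of its underside on the bench; x from the hinge end (robot's side) to the pin end, y along the hinge, z up. Hinge axis along y at x -75, z 45 mm. Two 25 mm tubes lie along y mid-way. A steel block (50 x 60, top at z 45) at x 70 has the pin hole. A spring plunger at x 30 stands 8 mm above z 45 under the leaf.
- jig_hole (a point): Centre of the mouth of the jig's vertical pin hole, in the top face of the steel block (jig x = 70, y = 0, z = 45 mm). The hole is 14 mm wide with a 2 mm chamfer and 30 mm deep, closed below.
- leaf (a joint): Angle of the hinged steel leaf, rad: 0 = level, fully shut; grows as it opens up and back towards the robot (1.57 = upright, stop at 2.0). It stays where left between 1.3 and 1.9; below about 1.0 it sinks by itself in about 2 s and rests ajar at 0.04 to 0.08 on the spring plunger. Pressing it fully shut takes about 8 N down at its hole; let go, it springs ajar again (with the pin in too).
- leaf_hole (a point): Centre of the hole in the leaf, on its outer face (upper face when shut), 145 mm from the hinge axis. The hole is 16 mm wide with a 3 mm chamfer, through the 10 mm leaf; when the leaf is shut or ajar it lies over the jig's hole.
- leaf_end (a point): Middle of the leaf's free end, 170 mm from the hinge axis. The leaf is a steel plate 10 mm thick whose underside passes through the hinge axis; 100 mm wide up to 120 mm from the axis, then 60 mm, with a window over the tubes. Its back can be pushed from the robot's side.
- stand: Fixed wooden block 60 x 150 x 50 mm high, origin at the centre of its underside, long side along its y. Two 15 mm holes at y = -37.5 and +37.5 mm: one carries the lock pin, the other the taper drift, either way round.
- pin: Steel lock pin, upright in the stand, 150 g. Origin at the tip of its shank, z up along it. Shank 12 mm thick and 36 mm long with a tapered foot (6 mm high, 7 mm wide at the tip); then a flange 34 mm wide, 6 mm thick (z = 36 to 42 mm) that rests on the stand; then a round grip 24 mm wide from z = 42 to 82 mm.
- pin_tip (a point): Centre of the lower end of the pin's shank (same as the pin's origin). With the leaf fully shut and the pin home it lies 26 mm below the mouth of the block's hole.
- pin_head (a point): Centre of the top face of the pin's grip, 82 mm above the tip.
- drift: Taper drift, a bystander in the stand's other hole: slim round head 19 mm wide without a flange, reaching 25 to 30 mm above the stand. Leave alone.
- can: Upright closed can, a bystander, 66 mm wide, 130 mm high, origin at the centre of its underside.
- brush: Hand brush lying on the bench, a bystander, origin on its underside.
- hammer: Hammer lying on the bench, a bystander, origin on its underside.
There are look-alikes about, which are no part of the job. What is shaped like the pin but blue or turquoise is not meant.

How it is judged:
By the outcome, as a careful person would: the job done as asked, in the order asked, and still so for the second after the job is handed in, while the arm keeps its last pose, push and grip.
It also fails if it takes over 48 s, if anything falls off the work surface, if the arm or the gripper's body presses on something with over 40 N, if the wrist force passes 120 N, or if a joint passes its speed limit or range.

ROBOT

A 6-joint arm with a two-finger parallel gripper is mounted at the origin on the work surface. World frame = base frame: x ahead of the robot, y to its left, z up, the work surface at z = 0. Lengths are in m, angles in rad, forces in N, time in s.
With the tool pointing down it reaches from about 0.35 to 1 m from the base axis. Payload 7.1 kg.
Tool frame: the origin (TCP) lies between the finger pads; the fingertips stand 22 mm ahead of it and the grasp point (between the pads) lies 3 mm ahead of it; x points along the fingers, y is the direction in which the jaws open and shut, and the axes are right-handed (so a half turn about x gives the same grasp; the last joint's range is limited). The gripper opens to 85 mm and grips with 20 to 120 N. Pads are 22 mm wide; open, the fingers measure 114 mm over their backs; the gripper's body (76 mm by 85 mm) begins 54 mm behind the grasp point. The pads swing forward as they close: fully open they stand 13 mm farther back than shut.
Start: joints at [1.237, 0.423, 1.63, -0, 1.089, -0.019], TCP at [0.193, 0.594, 0.253] pointing down, gripper open.
Joint ranges: [-3, 3], [-0.9, 2.11], [0.09, 2.58], [-1.31, 4.45], [0.11, 2.69], [-2.54, 2.54]. Speed limits (rad/s): [2.39, 2.39, 3.01, 3.14, 3.14, 3.14].

INTERFACE

Orientations are given as a rotation vector (axis times angle).
In Python, from rig import manip gives the robot as it stands. The module is installed in compiled form; this text tells all that it offers. Calls block until the motion is done:
- manip.move_to(position, orientation): joint-space move of the TCP to a pose.
- manip.servo_line(position, orientation=None, rate=0.15): straight line of the TCP; orientation=None keeps the orientation; rate is the mean speed in m/s.
- manip.set_joints(angles): joint-space move.
- manip.command_gripper(opening, f_grip=None): finger opening in m; f_grip is the grip in N (None keeps the last); returns when the fingers have stopped.
- manip.hold(seconds).
- manip.solve_ik(position, orientation): joint angles nearest the present ones, or None.
- manip.camera(name): name is "scene" or "top" or "wrist"; returns a dict with "image" (400x640x3 uint8, red, green, blue), "fx", "fy", "cx", "cy" (pixels), "cam_to_world" (4x4, takes a point from camera to world coordinates); the wrist camera has in their place "mount" (4x4, takes a point from camera to tool coordinates, whose origin is the TCP and whose axes are the tool frame's). Camera axes: x right, y down, z forward; pixel columns grow to the right and rows downward; lengths in m; the calibration is good to about 2 mm. A picture is of the moment at which its call begins: read the wrist's pose just before it. There is no depth.
A pose or a line that the arm cannot do raises manip.IKError and nothing moves.
- manip.sign_off(): hands the job in, once; it reports no verdict.
Readings, each from a call of its own:
- manip.get_time(): time.
- manip.get_joint_positions(): joint angles.
- manip.get_joint_vel(): joint speeds.
- manip.get_tau(): joint torques, N m.
- manip.get_position(): TCP position.
- manip.get_ee_rot(): TCP orientation.
- manip.get_contact_force(): force on the tool from outside, world axes, zero at the start.
- manip.get_torque(): the same for the moment, N m.
- manip.get_width(): finger opening in m.
Only numpy, scipy, OpenCV 4.12 (cv2) and the standard library are available. Lean on these libraries where they do the work, as an engineer would, in place of code of your own. Each camera call takes 0.05 s, during which the arm holds its last target.

## Working session

There is one attempt and no reset: what is moved stays moved. The work goes in short steps, each a Python script; the robot and the scene stay as the last script left them, time stands still between calls to the robot, and variables do not carry over. Pictures are saved under pics/ and viewed, and the job is handed in when it is done.

```bash
mkdir -p pics; ls; python3 - <<'E'
from rig import manip
import cv2,numpy as np
for n in ["scene","top","wrist"]:
    c=manip.camera(n); cv2.imwrite(f"pics/{n}0.png",c["image"][:,:,::-1])
    print(n,c["fx"],c["fy"],c["cx"],c["cy"]); print(np.round(c.get("cam_to_world",c.get("mount")),3).tolist())
print(manip.get_time(),manip.get_position(),manip.get_ee_rot(),manip.get_contact_force())
E
```

```text
pics
scene 406.00756201447905 406.00756201447905 315.05159714525803 200.4383590301257
[[-0.134, 0.833, -0.537, 1.155], [0.991, 0.104, -0.086, 0.074], [-0.016, -0.544, -0.839, 1.048], [0.0, 0.0, 0.0, 1.0]]
top 373.1215371626735 373.1215371626735 322.25442467424233 197.2691367960346
[[0.021, -0.987, 0.159, 0.361], [-1.0, -0.023, -0.011, -0.014], [0.015, -0.158, -0.987, 1.04], [0.0, 0.0, 0.0, 1.0]]
wrist 281.1029837501287 281.1029837501287 317.04667367398224 200.20620885303663
[[0.001, -0.309, 0.951, -0.12], [1.0, 0.0, -0.001, 0.001], [0.0, 0.951, 0.309, -0.079], [0.0, 0.0, 0.0, 1.0]]
0.15 [0.19336571 0.59392663 0.25269638] [ 0.24616997  1.55686471 -0.24803768] [-0.70557881  0.08805865  0.21648972]
```

View pics/scene0.png

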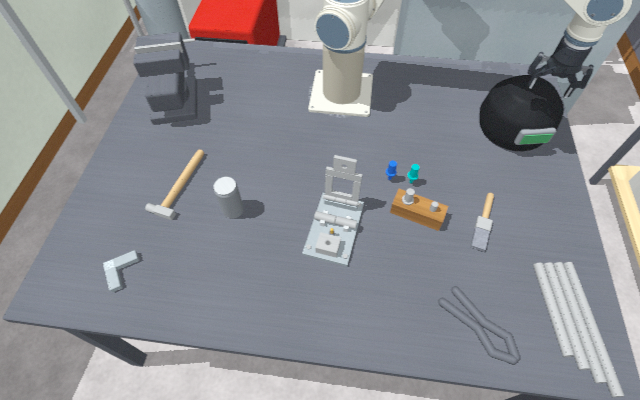

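View pics/top0.png

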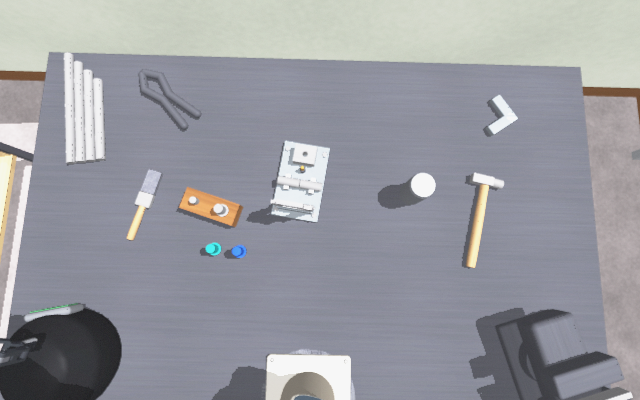

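View pics/wrist0.png

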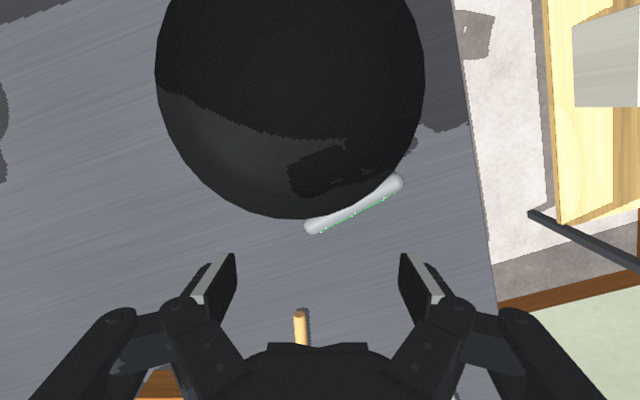

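Top view: the jig is at about (302,180) with the leaf upright near (292,208), and the stand is at (210,207). Could be taken for the pin (top view pixels):
- Steel flanged pin in the stand at (220,210).
- Slim drift in the stand at (193,201).
- Blue look-alike at (238,252).
- Turquoise look-alike at (213,249).

By the description I choose the steel flanged one, at (220,210) in top and (410,196) in scene. Next I check that in a close crop.

```bash
python3 - <<'E'
import cv2,numpy as np
t=cv2.imread("pics/top0.png");s=cv2.imread("pics/scene0.png")
a=cv2.resize(t[130:270,170:340],None,fx=4,fy=4,interpolation=cv2.INTER_CUBIC)
b=cv2.resize(s[145:270,295:455],None,fx=4.7,fy=4.7,interpolation=cv2.INTER_CUBIC)
cv2.imwrite("pics/tc.png",a);cv2.imwrite("pics/sc.png",b)
E
```

```text
(no output)
```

View pics/tc.png

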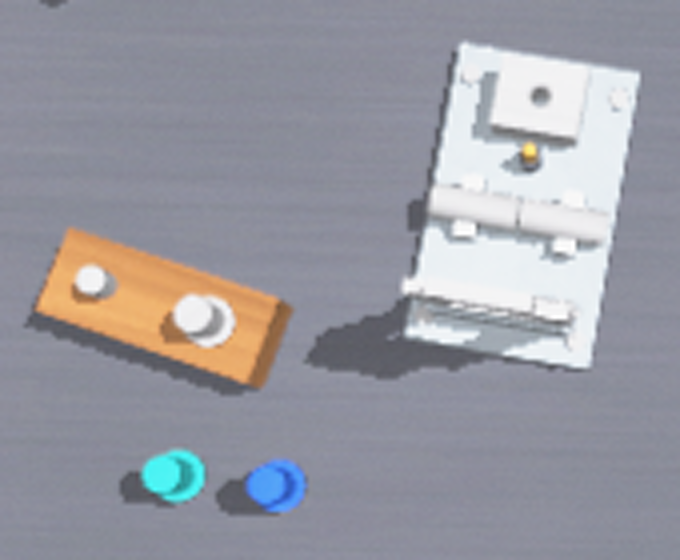

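View pics/sc.png

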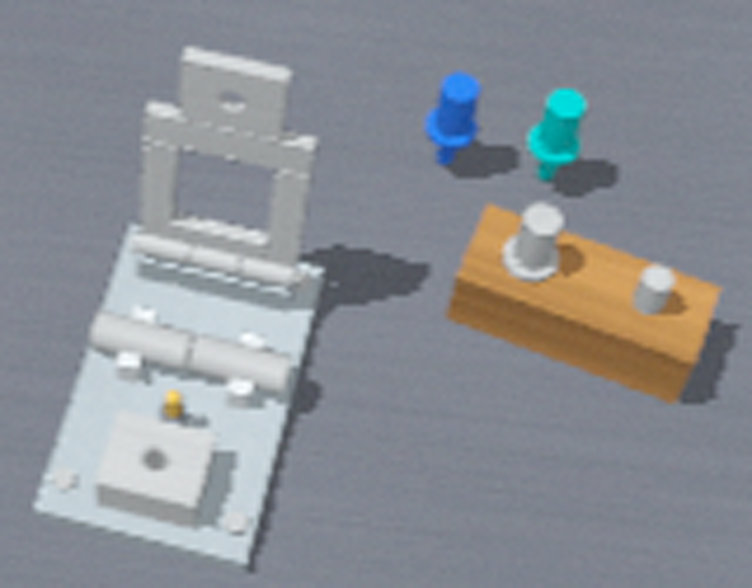

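The crop confirms it: the pin at crop (192,316) in top and (543,216) in scene is steel, with a wide flange and thick grip. The slim drift at (90,281) has no flange, and the blue and turquoise ones stand on the bench. The leaf is upright. Now I triangulate.

```bash
cat > h.py <<'E'
from rig import manip
import numpy as np, cv2
from scipy.spatial.transform import Rotation as R
def ray(c,u,v,T=None):
    T=c["cam_to_world"] if T is None else T
    d=T[:3,:3]@np.array([(u-c["cx"])/c["fx"],(v-c["cy"])/c["fy"],1]); return T[:3,3],d/np.linalg.norm(d)
def plane(c,u,v,z,T=None):
    o,d=ray(c,u,v,T); return o+d*(z-o[2])/d[2]
def tri(r):
    A=sum(np.eye(3)-np.outer(d,d) for o,d in r); b=sum((np.eye(3)-np.outer(d,d))@o for o,d in r)
    p=np.linalg.solve(A,b); return p,[np.linalg.norm((np.eye(3)-np.outer(d,d))@(p-o)) for o,d in r]
def wristT(c,p,rv):
    T=np.eye(4);T[:3,:3]=R.from_rotvec(rv).as_matrix();T[:3,3]=p; return T@c["mount"]
def down(yaw):  # jaw axis (tool y) at world angle yaw
    y=np.array([np.cos(yaw),np.sin(yaw),0]);x=np.array([0,0,-1.]); return R.from_matrix(np.c_[x,y,np.cross(x,y)]).as_rotvec()
E
python3 - <<'E'
from h import *
t=manip.camera("top");s=manip.camera("scene")
T=lambda u,v:((u+.5)/4-.5+170,(v+.5)/4-.5+130)
S=lambda u,v:((u+.5)/4.7-.5+295,(v+.5)/4.7-.5+145)
P={"hole":((540,96),(154,459)),"pinhead":((192,316),(543,217)),"flange":((207,321),(531,257)),"drift":((90,279),(657,277)),"leafhole":(None,(232,100)),"blue":((266,486),(460,86)),"turq":((161,475),(566,103)),
"leafend":((490,293),(237,62))}
for k,(a,b) in P.items():
    r=([ray(t,*T(*a))] if a else [])+[ray(s,*S(*b))]
    if a: print(k,*[np.round(x,4) for x in tri(r)])
for k,z in (("hole",.045),("pinhead",.096),("drift",.0775)):
    a,b=P[k]; print(k,plane(t,*T(*a),z).round(4),plane(s,*S(*b),z).round(4))
print("base", [plane(t,*T(*q),.012).round(4)[:2].tolist() for q in ((460,42),(640,72),(592,368),(405,337))])
print("block top", [plane(t,*T(*q),.045).round(4)[:2].tolist() for q in ((502,62),(592,73),(576,139),(490,127))])
print("tubes", [plane(s,*S(*q),.04).round(4)[:2].tolist() for q in ((100,333),(285,372))])
print("stand", [plane(t,*T(*q),.05).round(4)[:2].tolist() for q in ((71,228),(292,303),(262,386),(37,307))])
E
```

```text
hole [0.6424 0.0243 0.0415] [0.001 0.001]
pinhead [0.4776 0.2399 0.0939] [0.0006 0.0006]
flange [0.4795 0.2403 0.0529] [0.0011 0.0011]
drift [0.5021 0.3108 0.0788] [0.0011 0.0011]
blue [0.3718 0.1893 0.0799] [0.0011 0.0011]
turq [0.3772 0.2563 0.0798] [0.0009 0.0009]
leafend [0.4791 0.046  0.2142] [0.0028 0.0028]
hole [0.6413 0.0252 0.045 ] [0.6443 0.0235 0.045 ]
pinhead [0.4772 0.2399 0.096 ] [0.4793 0.2389 0.096 ]
drift [0.5022 0.3124 0.0775] [0.5016 0.31   0.0775]
base [[0.689, 0.0847], [0.6701, -0.0443], [0.4577, -0.0148], [0.4763, 0.1149]]
block top [[0.6649, 0.0521], [0.6586, -0.0102], [0.6115, -0.0003], [0.6185, 0.0588]]
tubes [[0.56, -0.0199], [0.5732, 0.095]]
stand [[0.5406, 0.3371], [0.4932, 0.1864], [0.4373, 0.2032], [0.4866, 0.3554]]
```

The measurements agree with the given sizes:
- **Jig:** base 215x130, centre about (0.573, 0.035), yaw −8.1°, hole about (0.643, 0.025, 0.045).
- **Leaf:** open at about 1.69 rad.
- **Pin:** about (0.478, 0.240), with its head at z 0.096. It is 75 mm from the drift.

Next I push the leaf.

```bash
cat >> h.py <<'E'
JY=np.deg2rad(-8.1); JC=np.array([.573,.035,0])
def jig(x,y,z): return JC+np.array([np.cos(JY)*x-np.sin(JY)*y,np.sin(JY)*x+np.cos(JY)*y,z])
def snap(cam,f,crop=None,k=1):
    im=manip.camera(cam)["image"][:,:,::-1]
    if crop: a,b,c,d=crop; im=im[b:d,a:c]
    cv2.imwrite(f,cv2.resize(im,None,fx=k,fy=k,interpolation=cv2.INTER_CUBIC))
E
python3 - <<'E'
from h import *
print(R.from_rotvec(manip.get_ee_rot()).as_matrix().round(2).tolist())
for y in (JY+np.pi/2,JY-np.pi/2):
    for p in (jig(-.16,0,.187),jig(.02,0,.187)): print(y,manip.solve_ik(p,down(y)))
    print(manip.solve_ik([.478,.2395,.082],down(y)), manip.solve_ik(jig(.07,0,.10),down(y)))
E
```

```text
[[-0.0, 0.31, 0.95], [-0.0, 0.95, -0.31], [-1.0, -0.0, 0.0]]
1.4294246573833558 [ 1.09480736e-01  2.27015481e-01  2.12012461e+00 -4.44089210e-16
  7.94452562e-01 -1.31994392e+00]
1.4294246573833558 [ 3.41887665e-02  4.60156888e-01  1.74826513e+00 -4.44089210e-16
  9.33170634e-01 -1.39523589e+00]
[ 4.42224441e-01  5.55604202e-01  1.92267656e+00 -4.44089210e-16
  6.63311893e-01 -9.87200216e-01] [ 2.06017148e-02  6.41904558e-01  1.66962885e+00 -4.44089210e-16
  8.30059245e-01 -1.40882294e+00]
-1.7121679962064373 [0.10948074 0.22701548 2.12012461 0.         0.79445256 1.82164873]
-1.7121679962064373 [0.03418877 0.46015689 1.74826513 0.         0.93317063 1.74635676]
[0.44222444 0.5556042  1.92267656 0.         0.66331189 2.15439244] [0.02060171 0.64190456 1.66962885 0.         0.83005924 1.73276971]
```

```bash
python3 - <<'E'
from h import *
y=JY+np.pi/2
manip.command_gripper(0.0,40)
manip.move_to(jig(-.16,0,.187),down(y))
print(manip.get_time(),manip.get_position(),manip.get_width(),manip.get_contact_force())
for x in (-.09,-.05,-.015,.02):
    manip.servo_line(jig(x,0,.187),rate=.12)
    print(x,manip.get_contact_force().round(1),manip.get_time())
snap("scene","pics/s1.png",(270,90,480,270),3.5)
print(manip.get_time())
E
```

```text
3.1167 [0.41491606 0.05804271 0.18712403] -0.0002002687873915068 [-0.94402063 -0.15415066 -0.37094722]
-0.09 [-0.6 -0.1  0.5] 3.85
-0.05 [-0.8 -0.  -0.2] 4.3333
-0.015 [ 0.4  0.5 -0.2] 4.775
0.02 [-0.5 -0.1 -0.6] 5.2167
5.2667
```

View pics/s1.png

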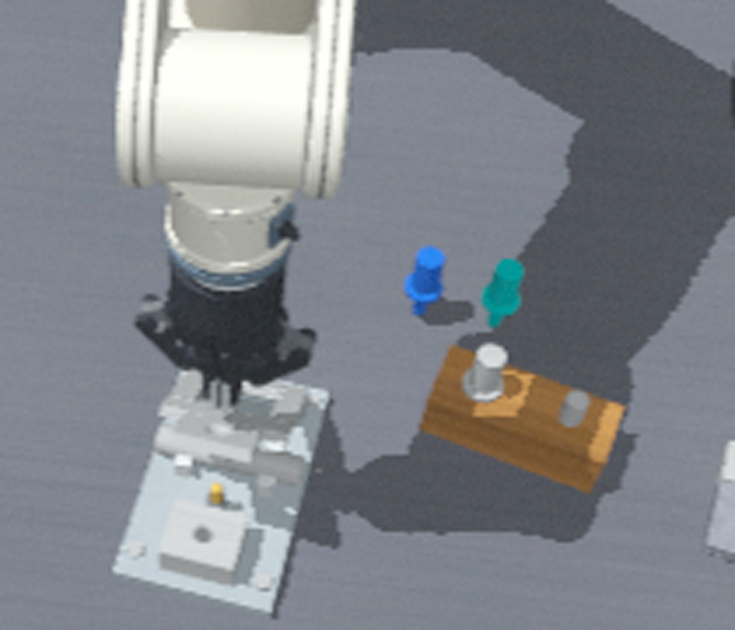

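The scene view hides the leaf behind the gripper at about (230,370) in the crop, so I look from other cameras.

```bash
python3 - <<'E'
from h import *
snap("wrist","pics/w2.png")
snap("top","pics/t2.png",(170,110,370,260),3.5)
E
```

```text
(no output)
```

View pics/w2.png

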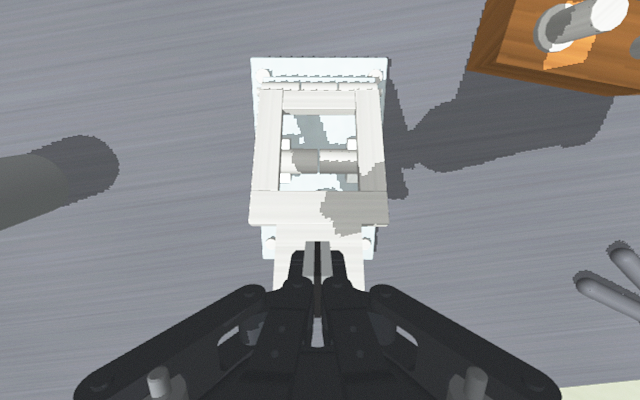

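View pics/t2.png

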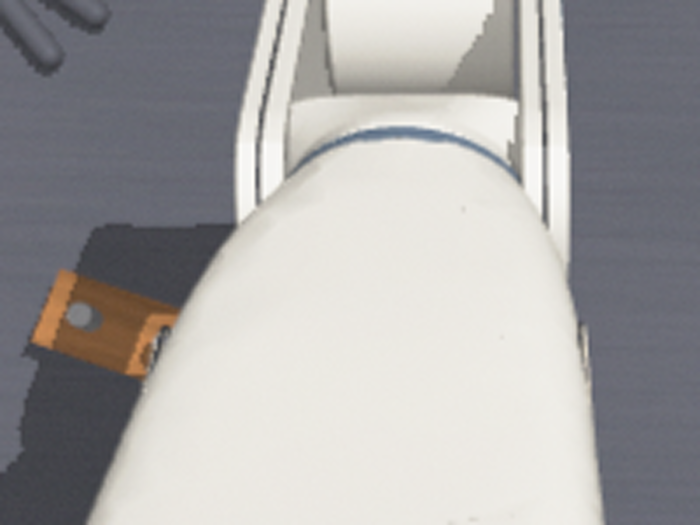

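The wrist view shows the leaf swung over, with its crossbar at (318,208) and tongue at (318,260), and the tubes visible through its window. I retreat and move above the pin.

```bash
python3 - <<'E'
from h import *
Y=np.deg2rad(-19)
p=manip.get_position(); manip.servo_line(p+[0,0,.05],rate=.2)
manip.move_to([.478,.2395,.19],down(Y))
manip.command_gripper(.06)
print(manip.get_time(),manip.get_joint_positions().round(3),manip.get_contact_force())
snap("scene","pics/s3.png",(270,90,480,270),3.5)
pp,rv=manip.get_position(),manip.get_ee_rot()
c=manip.camera("wrist");cv2.imwrite("pics/w3.png",c["image"][:,:,::-1]);np.savez("w3.npz",p=pp,r=rv)
E
```

```text
8.2417 [ 0.442  0.378  1.877 -0.     0.886  0.774] [-0.17434366 -0.29108027  0.11657146]
```

View pics/s3.png

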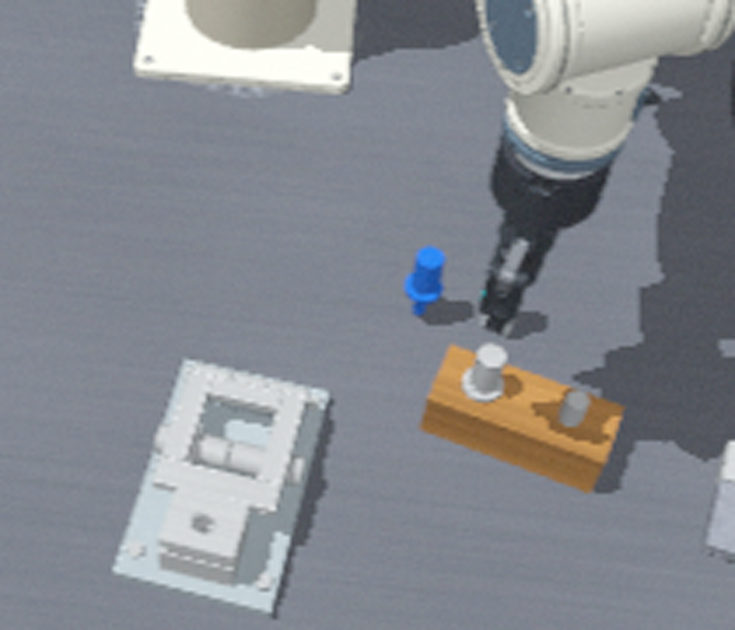

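View pics/w3.png

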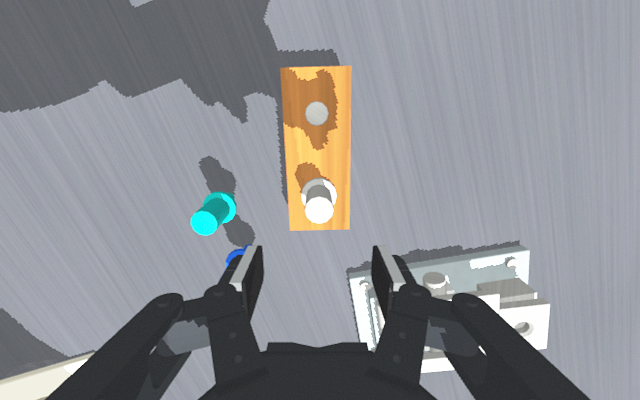

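The leaf is down, with its hole at scene crop (203,523). The wrist view shows the pin's head at (319,210), centred between the pads. I check these numbers, then grasp.

```bash
python3 - <<'E'
from h import *
d=np.load("w3.npz");c=manip.camera("wrist")
T=wristT(c,d["p"],d["r"])
print("head",plane(c,319.5,210,.096,T),"drift",plane(c,317,113,.078,T),"leafhole wrist",plane(c,522,327,.062,T))
s=manip.camera("scene"); print("leafhole scene",[plane(s,270+203.5/3.5-.5,90+523.5/3.5-.5,z) for z in (.062,)])
E
```

```text
head [0.48077202 0.24045734 0.096     ] drift [0.50324033 0.31193796 0.078     ] leafhole wrist [0.64181793 0.02840805 0.062     ]
leafhole scene [array([0.64318368, 0.02392282, 0.062     ])]
```

```bash
python3 - <<'E'
from h import *
Y=np.deg2rad(-19)
g=np.array([.4793,.240,.0825])
manip.servo_line([g[0],g[1],.12],rate=.15)
manip.servo_line(g,rate=.08)
print(manip.get_contact_force().round(1))
manip.command_gripper(.015,100)
print("w",manip.get_width(),manip.get_contact_force().round(1),manip.get_position())
manip.servo_line(g+[0,0,.115],rate=.15)
print("w",manip.get_width(),manip.get_contact_force().round(1),manip.get_time())
snap("scene","pics/s4.png",(330,110,480,230),5)
snap("top","pics/t4.png",(170,130,340,270),4)
E
```

```text
[-0.9 -0.3  0.3]
w 0.022054175696698593 [-0.8  0.2  5.5] [0.47962374 0.24013826 0.08320895]
w 0.022001084026384267 [-0.2  0.1 -1.5] 11.025
```

View pics/s4.png

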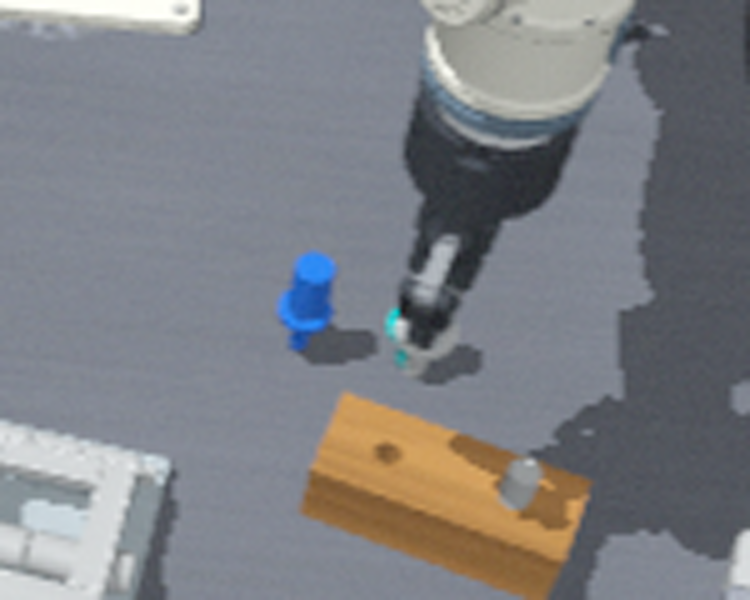

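The lift worked: the stand hole at crop (387,453) is empty, the wrist force shows the pin's 1.5 N, and the width is 22 mm. I carry it over the hole and check alignment.

```bash
python3 - <<'E'
from h import *
Y=np.deg2rad(-19)
manip.move_to([.6425,.025,.165],down(Y))
print(manip.get_width(),manip.get_contact_force().round(1),manip.get_time(),manip.get_position())
snap("scene","pics/s5.png",(290,160,410,280),5)
pp,rv=manip.get_position(),manip.get_ee_rot()
c=manip.camera("wrist");cv2.imwrite("pics/w5.png",c["image"][:,:,::-1]);np.savez("w5.npz",p=pp,r=rv)
E
```

```text
0.021968370073257203 [-0.5 -0.  -0.9] 12.1833 [0.64182545 0.02594158 0.16475636]
```

View pics/s5.png

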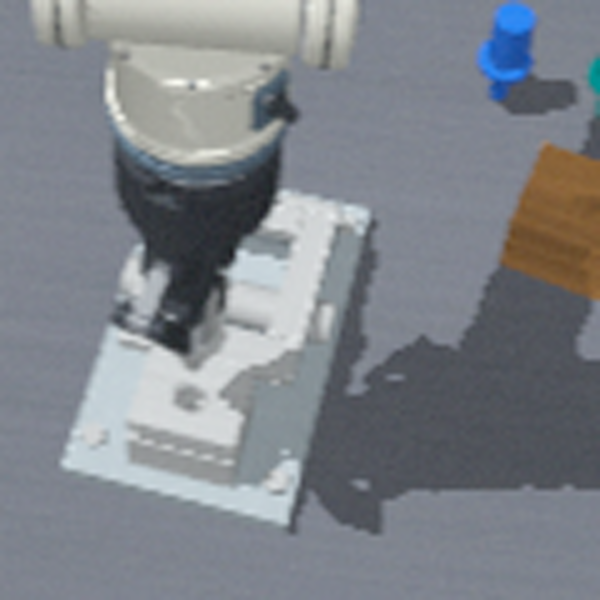

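View pics/w5.png

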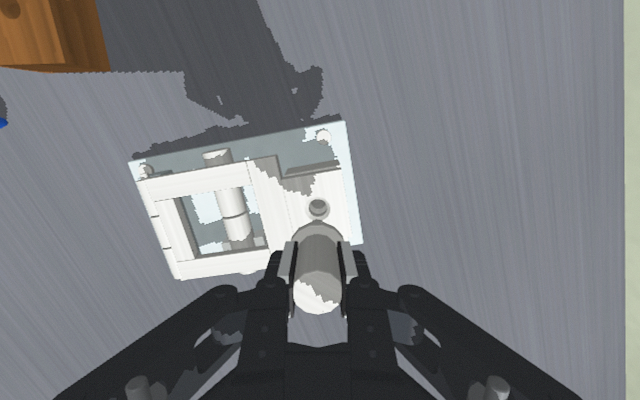

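The wrist view shows the pin upright, its axis at u≈318, with the leaf hole in line ahead at (318,208). I refine the hole position and the pin's in-grip offset.

```bash
python3 - <<'E'
from h import *
d=np.load("w5.npz");im=cv2.imread("pics/w5.png")
c=manip.camera("wrist");T=wristT(c,d["p"],d["r"])
s=manip.camera("scene")
for z in (.058,.063): print("leafhole w",z,plane(c,318,208,z,T).round(4),"s",plane(s,290+188/5-.5,160+397/5-.5,z).round(4))
print("head",plane(c,318,291,.178,T).round(4))
cv2.imwrite("pics/w5c.png",cv2.resize(im[170:330,240:400],None,fx=4.5,fy=3.7,interpolation=cv2.INTER_CUBIC))
# expected pixel of head & flange for pin centred under TCP
Ti=np.linalg.inv(T)
def pr(P):
    q=Ti@np.r_[P,1]; return (c["fx"]*q[0]/q[2]+c["cx"]).round(1),(c["fy"]*q[1]/q[2]+c["cy"]).round(1)
x,y=d["p"][:2]; print([pr([x,y,z]) for z in (.178,.138,.096)])
E
```

```text
leafhole w 0.058 [0.6425 0.025  0.058 ] s [0.6408 0.0222 0.058 ]
leafhole w 0.063 [0.6431 0.0267 0.063 ] s [0.6434 0.0224 0.063 ]
head [0.6433 0.0282 0.178 ]
[(np.float64(316.2), np.float64(295.2)), (np.float64(316.5), np.float64(252.1)), (np.float64(316.6), np.float64(224.1))]
```

View pics/w5c.png

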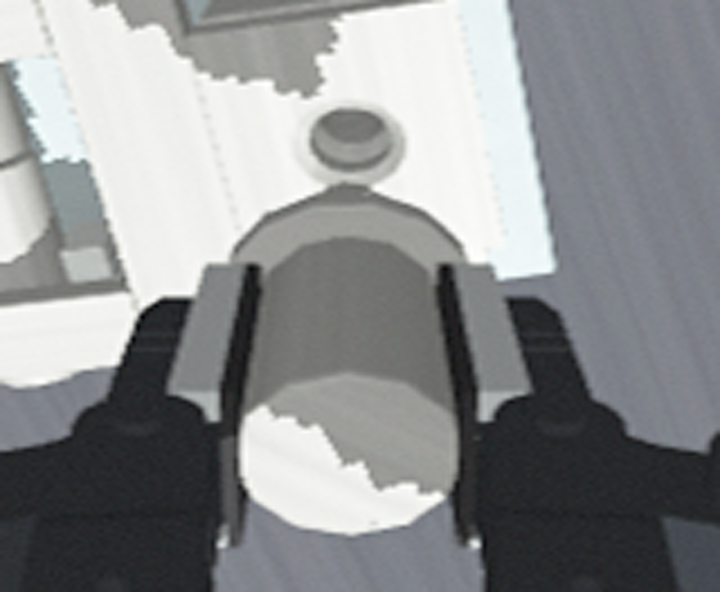

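Pin and hole agree to within about 2 mm, which is inside the chamfer allowance. I descend in steps, watching the force.

```bash
python3 - <<'E'
from h import *
x,y=.6422,.025
for z in (.145,.13,.122,.116,.112,.108,.105,.102,.099,.096):
    manip.servo_line([x,y,z],rate=.06 if z<.13 else .1)
    f=manip.get_contact_force(); print(z,manip.get_position().round(4),f.round(1),manip.get_torque().round(2),manip.get_width().round(4) if hasattr(manip.get_width(),'round') else manip.get_width())
    if np.hypot(f[0],f[1])>12 or f[2]>20: break
print(manip.get_time())
snap("scene","pics/s6.png",(290,160,410,280),5)
E
```

```text
0.145 [0.6415 0.0253 0.1443] [-0.6  0.5 -1. ] [ 0.03 -0.07 -0.02] 0.02163179414957265
0.13 [0.6417 0.025  0.1295] [ 0.6  0.2 -1.5] [-0.03  0.02  0.02] 0.021696745573517966
0.122 [0.6419 0.025  0.1217] [ 0.3 -0.1 -1.6] [-0.01  0.06  0.04] 0.021925548070268978
0.116 [0.6419 0.025  0.1156] [-0.3 -0.5 -2.5] [ 0.05  0.01 -0.  ] 0.02184405875206584
0.112 [0.642  0.025  0.1117] [ 0.3  0.  -1.1] [-0.   -0.   -0.01] 0.021700228256198613
0.108 [0.642  0.025  0.1077] [-0.5 -0.4 -1.3] [-0.04 -0.05  0.01] 0.02197589467775041
0.105 [0.642  0.025  0.1048] [-1.2  0.8 -1.3] [-0.03 -0.03  0.  ] 0.021626655229970402
0.102 [0.642  0.025  0.1018] [ 0.1 -0.4 -1.3] [ 0.02  0.   -0.  ] 0.021644044655785077
0.099 [0.642  0.025  0.0988] [-0.4  0.4 -1. ] [-0.02 -0.01  0.01] 0.022023023034207227
0.096 [0.6422 0.025  0.0959] [ 0.7 -0.5 -1.6] [ 0.01  0.05 -0.04] 0.021768639317245042
15.0667
```

View pics/s6.png

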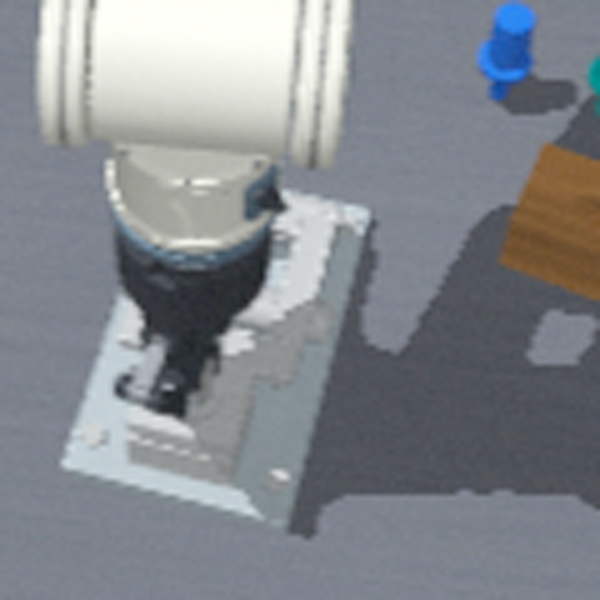

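The tip is now about 18 mm into the block's hole with no side force. Next I press the leaf shut.

```bash
python3 - <<'E'
from h import *
x,y=.6422,.025
z=.096
while z>.078:
    z-=.001
    manip.servo_line([x,y,z],rate=.03)
    f=manip.get_contact_force(); print(round(z,4),manip.get_position().round(4),f.round(1))
    if f[2]>25 or np.hypot(f[0],f[1])>15: break
manip.hold(.3)
print(manip.get_time(),manip.get_contact_force().round(1),manip.get_position(),manip.get_width())
snap("scene","pics/s7.png",(290,160,410,280),5); snap("wrist","pics/w7.png")
E
```

```text
0.095 [0.6422 0.025  0.095 ] [ 1.5 -0.2 -0.3]
0.094 [0.6423 0.025  0.0941] [ 1.2 -0.1 -0. ]
0.093 [0.6424 0.025  0.0931] [-0.1 -0.6  0.1]
0.092 [0.6424 0.025  0.0921] [ 0.2 -1.2  1.7]
0.091 [0.6425 0.025  0.0911] [ 1.9 -1.1  1.3]
0.09 [0.6426 0.0249 0.0901] [ 1.4 -0.7  2.8]
0.089 [0.6426 0.025  0.0891] [ 2.2 -0.4  2.5]
0.088 [0.6426 0.025  0.0883] [ 3.1 -1.6  4.2]
0.087 [0.6427 0.025  0.0881] [ 0.7 -1.6 12.6]
0.086 [0.6427 0.025  0.088 ] [-3.  -1.7 19. ]
0.085 [0.6428 0.025  0.0879] [-5.1 -1.7 26.8]
18.1667 [-4.8 -1.8 26.6] [0.64275462 0.02499493 0.08790266] 0.02149657262748698
```

View pics/s7.png

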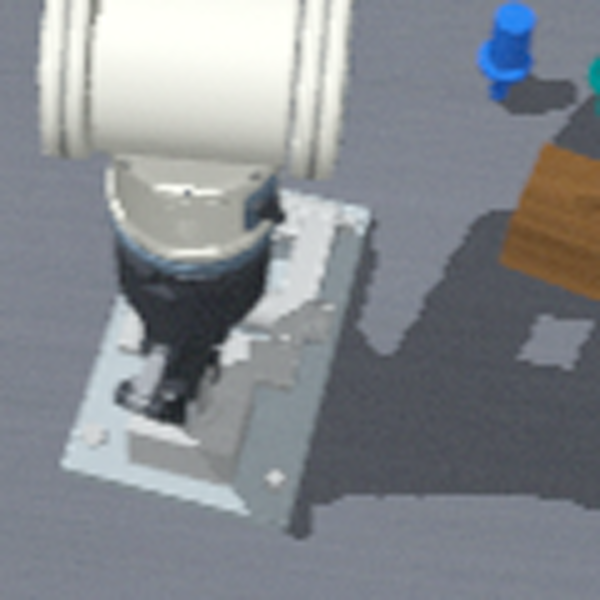

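View pics/w7.png

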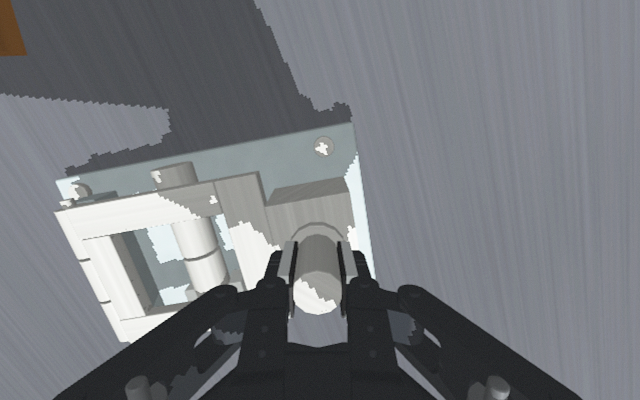

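The pin hit a hard stop at TCP z 0.0879 (0.088 predicted for home) with 27 N down. The gap between leaf and block, still visible in the last picture, is gone at crop (165,440). The flange, at wrist (318,228), sits on the leaf. I hand in while still pushing.

```bash
python3 - <<'E'
from h import *
print(manip.get_contact_force().round(1),manip.get_position()); manip.sign_off()
E
```

```text
[-4.7 -1.7 26.2] [0.64274921 0.02498099 0.08793018]
the job is handed in; nothing more can be done
```

The job is handed in: the leaf is shut over the tubes, the steel lock pin is home, and the arm is still gripping it and pushing down. I closed the leaf by pushing its back, then took the pin from the stand and pushed it through both holes from above.

- **Last checks:** just before hand-in the arm was pushing down with about 26 N, against the 8 N needed, with side forces of 5 N or less. It met a hard stop at TCP height 0.0879 m, against the 0.088 m I expected with the pin home. The last scene view shows no gap between leaf and block. About 18 s of the 48 s had passed.
- **Disagreements:** the hole position differed by up to 4 mm between the wrist and scene cameras, but the pin went in without side force. The gripper read 22 mm on the 24 mm grip throughout, and the pin did not appear to slip.
- **Not touched:** my moves stayed clear of the taper drift, can, brush, hammer and the blue and turquoise look-alikes. I did not take a final whole-bench picture to confirm it.

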